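# Fit the white reference tile in the photometer

### The job

The photometer's window has just been cleaned and the crumpled paper wipe was left lying in the rectangular nest: throw it into the yellow waste bin. Then take the white reference tile from its tray by its black grip, set it gently down into the nest so that it lies flat and fully home, let go, and last ease the hood shut over it without slamming it. Leave the black zero cup, the brown bottle and the cuvette box standing where they are.

Things in the scene. Friction and masses are not known exactly. Their poses are not given: they have to be found in the camera images.
- photometer: Cream bench instrument, fixed, 250 mm in its x, 280 mm in its y, 105 mm tall to its flat deck. Origin: centre of its underside, on the bench; z up. The nest and the hood are on its +y half, display and keys (flat) on the -y half.
- nest (a point): Centre of the floor of the rectangular nest sunk in the deck: 103 mm along the photometer's x by 79 mm along its y, 10 mm deep (1.5 mm play all round the tile, rim with a lead-in bevel 2 mm wide, 4 mm deep), black surround, round glass window in its floor. Axes as the photometer's. Floor 95 mm above the bench.
- hood (a joint): Angle of the cream hood (black inside) over the nest: 0 = shut on the deck, about 1.55 to 1.78 = standing open at the start, stop at 1.85. It opens upward and over to the photometer's +y side. The hinge is stiff: the hood stays wherever it is left and takes about 0.5 to 3 N at its free end to move; no latch.
- hood_top (a point): Middle of the hood's flat outer top. The hood is a hollow box open below: 140 mm along the hinge, 120 mm from hinge to free edge, 55 mm high outside, 50 mm inside (the seated tile's grip fits under it). Shut, its top is 160 mm above the bench, with this point 60 mm from the hinge; upright, the top faces the photometer's +y, 55 mm beyond the hinge axis.
- hinge (a point): Middle of the hood's hinge axis, at deck height (105 mm above the bench), 60 mm to the photometer's +y side of the nest centre; the axis runs along the photometer's x.
- hood_tab (a point): Centre of the finger tab at the middle of the hood's free edge: 44 mm along the hinge, sticking out 14 mm, 10 mm thick. With the hood shut it is 127 mm from the hinge axis towards the photometer's -y and 10 mm above the deck; with the hood upright it points up.
- tile: White ceramic reference tile, loose, 100 mm in its x by 76 mm in its y, 10 mm thick, 0.18 to 0.29 kg, with a black upright grip fixed in the middle of its top: 16 mm along the tile's x, 50 mm along its y, 30 mm high. Origin: centre of the underside; z up. It fits the nest either way round, x along the photometer's x; when home its top face is flush with the deck and only the grip stands out.
- tile_grip (a point): Centre of the tile's black grip, 25 mm above the tile's underside.
- tray: Dark grey-blue low tray, fixed, 190 mm in x, 160 mm in y, rim 14 mm high, floor 4 mm thick; the tile lies in it. Origin: centre of its underside.
- wipe: Ball of crumpled white paper, loose, 50 to 58 mm across, 15 g, stiff enough to grip; lies in the nest at the start. Origin: its middle, 24 mm above the nest floor as it lies. It has no meaningful axes.
- bin: Yellow round waste bin, open at the top, fixed, 125 mm high, 160 mm across at the rim, 128 mm at the foot, wall 4 mm. Origin: centre of its underside, on the bench. Bin and tray stand either side of the photometer, either one on either side.
- zero_cup: Bystander: black round cup with a knob on top, 68 mm across, 54 mm high, standing. Origin: centre of its underside.
- bottle: Bystander: brown bottle, 72 mm across, 150 mm high, standing. Origin: centre of its underside.
- cuvette_box: Bystander: orange box with white lid, 72 x 112 x 49 mm. Origin: centre of its underside.
Things that resemble listed ones, but are neither listed nor needed, are in the scene too. Leave any pink look-alike of the wipe alone.

How it is judged (in metres and radians):
On the way, in this order (a step that is already met when the one before it is completed fails the run):
1. the paper wipe lies in the bin (horizontal distance between wipe and bin below 0.065 m and z of wipe in the frame of bin below 0.1 m), for 0.2 s.
2. the tile lies home in the nest and is let go, the hood still open (horizontal distance between tile and nest below 0.004 m and z of tile in the frame of nest below 0.0025 m and angle between tile's own z axis and vertical below 0.03 rad and angle between the x axis of tile and the x axis of photometer, either way round below 0.08 rad and contact force between the fingers and tile below 0.05 N and value of joint hood above 0.9 rad), for 0.2 s.
At the end, for the whole second after the job is handed in: The wipe lies at rest in the bin (below its rim, within 65 mm of its axis); the tile lies at rest in the nest: centre within 4 mm of the nest's, underside within 2.5 mm of its floor, level within 0.03 rad, edges within 0.08 rad of the nest's; the hood is shut (below 0.05 rad) (all of step 1 and horizontal distance between tile and nest below 0.004 m and z of tile in the frame of nest below 0.0025 m and angle between tile's own z axis and vertical below 0.03 rad and angle between the x axis of tile and the x axis of photometer, either way round below 0.08 rad and value of joint hood below 0.05 rad and linear speed of tile below 0.02 m/s and linear speed of wipe below 0.03 m/s); the robot touches nothing.
It fails at once if the hood is slammed (falls or is thrown shut faster than 3 rad/s) (velocity of joint hood below -3 rad/s).
It fails at once if the tile is dropped (out of the fingers and faster than 0.5 m/s, a fall of some 13 mm) (contact force between the fingers and tile below 0.05 N and linear speed of tile above 0.5 m/s).
It fails at once if the tile is pressed onto the photometer with more than 40 N (contact force between tile and photometer above 40 N).
It fails at once if the zero cup, the bottle or the cuvette box is pushed more than 30 mm or tipped (distance of any of zero_cup, bottle, cuvette_box from where it was at the start of the episode above 0.03 m or angle between any of zero_cup, bottle, cuvette_box's own z axis and vertical above 0.3 rad).
It also fails if it takes over 72 s, if anything falls off the work surface, if the arm or the gripper's body presses on something with over 40 N, if the wrist force passes 120 N, or if a joint passes its speed limit or range.

### The arm

A 6-joint arm with a two-finger parallel gripper is mounted at the origin on the work surface. World frame = base frame: x ahead of the robot, y to its left, z up, the work surface at z = 0. Lengths are in mm, angles in degrees, forces in N, time in s.
With the tool pointing down it reaches from about 350 to 850 mm from the base axis. Payload 8.1 kg.
Tool frame: the origin (TCP) lies on the centre line of the jaws, within the pads' length; the fingertips stand 19 mm ahead of it and the grasp point (between the pads) is the TCP (r.tip_reach is the z of the fingertips in the tool frame, in mm); z points along the fingers, y is the line along which they close (so a half turn about z gives the same grasp; the last joint's range is limited). The gripper opens to 85 mm and grips with 20 to 120 N. Pads are 22 mm wide; open, the fingers measure 114 mm over their backs; the gripper's body (76 mm by 85 mm) begins 54 mm behind the grasp point. The pads swing forward as they close: fully open they stand 13 mm farther back than shut.
Start: joints at [65.352, 7.471, 85.268, -0, 87.261, -4.893], TCP at [202.784, 564.698, 250.292] pointing down, gripper open.
Joint ranges: [-169.43, 169.43], [-51.17, 129.36], [1.28, 143.12], [-76.62, 256.62], [0, 156.53], [-152.29, 152.29]. Speed limits (degrees/s): [136.94, 136.94, 159.86, 180, 180, 180].

### API

Orientations are given as [roll, pitch, yaw] about the fixed x, y, z axes, in that order (R = Rz(yaw) Ry(pitch) Rx(roll)).
In Python, from bench import r gives the robot as it stands. The module is installed in compiled form; this text tells all that it offers.
- The arm moves only by the shell command python3 -m handwheel 'ROWS' [FORCE]. ROWS is JSON, a list of rows, each a list of 7 numbers: the shift along the tool's x, y, z in m, then the turn, a rotation vector about the tool's x, y, z in degrees, then the finger opening in m, from 0 to 0.0854. In form: [[tx, ty, tz, ax, ay, az, claw], ...]. A call has 1 to 8 rows; each row shifts and turns the commanded pose from where the row before left it, along the tool's axes as they then stand; what a row does not reach is not made up. A row lasts 1/12 s, in which the tool goes at most 41.7 mm and 7.16 degrees, less where a joint would pass 70% of its speed; a pose out of reach is approached as far as the arm can. A call with a gripper value outside its range is refused whole. The fingers move at their own pace and stop on an object; FORCE is the grip in N (left out, the last holds). Time passes only in rows, so rows that do not move let the fingers close. It gives the time, the measured TCP pose, the force, the opening and the grip force at its end, in the units of the state.
- r.sense(): the state, without advancing time (a new reading comes with each control period).
- r.snapshot(name): name is "scene" or "top" or "wrist"; returns (picture, depth): 420x560x3 uint8, blue, green, red; 420x560 float32, mm along the optical axis (not along the pixel's ray), 0 where there is no reading.
- r.calibration(name): a dict with "vfov" (degrees; the focal length in pixels is half the picture's height over the tangent of half this angle, whatever the lens; pixels are square), "cx", "cy" (the principal point, pixels), "dist" ([k1, k2, p1, p2, k3] as OpenCV has them; the pictures are not rectified), "rvec" (rotation vector, rad) and "tvec" (3), from world to camera coordinates, as OpenCV has them; the wrist camera has in their place "tool_from_camera" (4x4, takes a point from camera to tool coordinates, whose origin is the TCP and whose axes are the flange's). Camera axes: x right, y down, z forward; pixel columns grow to the right and rows downward; lengths in mm; the calibration is good to about 2 mm. A picture is of the moment at which its call begins: read the wrist's pose just before it. calibration takes no time and is no camera call.
- r.hand_in(): hands the job in; it is judged then, once.
The state is a dict: "time": time; "joint_pos": joint angles; "qd": joint speeds; "joint_efforts": joint torques, N m; "tool_pos": TCP position; "tcp_rot": TCP orientation; "ft_force": force on the tool from outside, world axes, zero at the start; "wrist_torque": the same for the moment, N m; "finger_gap": finger opening in mm; "grip_force": force on a finger pad.
Only numpy, scipy, OpenCV 4.12 (cv2) and the standard library are available. Lean on these libraries where they do the work, as an engineer would, in place of code of your own. Each camera call takes 0.05 s, during which the arm holds its last target. There are 200 camera calls.

## Working session

There is one attempt and no reset: what is moved stays moved. The work goes in short steps, Python scripts to look and compute and a shell command to move; the robot and the scene stay as the last step left them, time stands still between calls to the robot, and variables do not carry over. Pictures are saved under pics/ and viewed, at most 10 in all, crops included, and the job is handed in when it is done.

```bash
mkdir -p pics
cat > h.py <<'E'
import numpy as np, cv2
from bench import r
from scipy.spatial.transform import Rotation as R
def K(c): f=210/np.tan(np.radians(c["vfov"])/2); return np.array([[f,0,c["cx"]],[0,f,c["cy"]],[0,0,1.]])
def world(name,depth,uv=None,pose=None):
    "points in world for pixel list (or all pixels)"
    c=r.calibration(name); k=K(c); d=np.array(c["dist"],float)
    if uv is None:
        v,u=np.mgrid[0:420,0:560]; uv=np.c_[u.ravel(),v.ravel()]
    uv=np.asarray(uv,float); n=cv2.undistortPoints(uv.reshape(-1,1,2),k,d).reshape(-1,2)
    z=depth[uv[:,1].astype(int),uv[:,0].astype(int)]
    p=np.c_[n*z[:,None],z]
    if name=="wrist":
        T=np.array(c["tool_from_camera"]); p=p@T[:3,:3].T+T[:3,3]
        s=pose; p=p@R.from_euler("xyz",s["tcp_rot"],degrees=True).as_matrix().T+np.array(s["tool_pos"])
    else:
        M=cv2.Rodrigues(np.array(c["rvec"],float))[0]; p=(p-np.array(c["tvec"]).ravel())@M
    return p,z
E
python3 - <<'E'
from h import *
s=r.sense(); print(s)
for n in("top","scene"):
    im,d=r.snapshot(n); np.savez("snap_"+n,im=im,d=d)
    cv2.imwrite(f"pics/{n}0.png",im)
    c=r.calibration(n); print(n,c)
E
```

```text
{'time': 0.0, 'joint_pos': array([ 6.53527586e+01,  7.51375125e+00,  8.53306009e+01,  4.02273559e-04,
        8.72603034e+01, -4.89267594e+00]), 'qd': array([ 0.02035724, -0.02436627, -0.06505556,  0.01437058,  0.03191391,
        0.01934759]), 'joint_efforts': array([ 2.36059517e-03, -5.69399393e+01, -5.00555634e+01,  3.35361494e-05,
        1.44887177e-02,  6.63184665e-05]), 'tool_pos': array([202.55257159, 564.22982819, 249.24586695]), 'tcp_rot': array([-1.79895760e+02, -9.32633210e-03,  1.60245407e+02]), 'ft_force': array([ 0.38087579, -0.17259029, -0.27863177]), 'wrist_torque': array([-0.03024916,  0.0541622 , -0.01778395]), 'grip_force': 0.0, 'finger_gap': 85.25280243283956}
top {'vfov': 42.9532483860862, 'cx': 272.8117993241258, 'cy': 213.58723215297488, 'dist': array([-0.04171614,  0.        ,  0.        ,  0.        ,  0.        ]), 'rvec': array([ 2.14765664, -2.14291434,  0.14322321]), 'tvec': array([  -4.01733518,  649.73329087, 1642.1819875 ])}
scene {'vfov': 54.80751812064205, 'cx': 282.82158683569645, 'cy': 207.0049413931677, 'dist': array([0.00476877, 0.        , 0.        , 0.        , 0.        ]), 'rvec': array([ 1.64736885,  1.89231328, -0.81015081]), 'tvec': array([ 110.21986469, -341.16549197, 1475.61925181])}
```

View pics/top0.png

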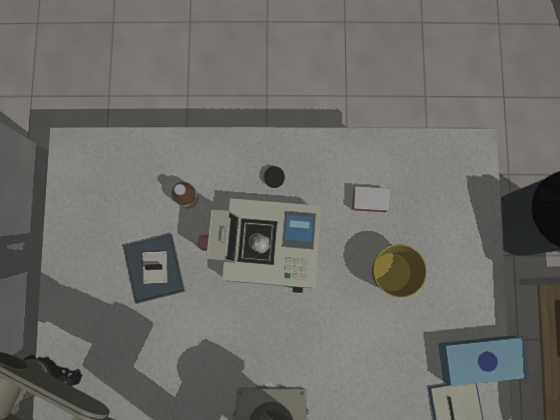

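View pics/scene0.png

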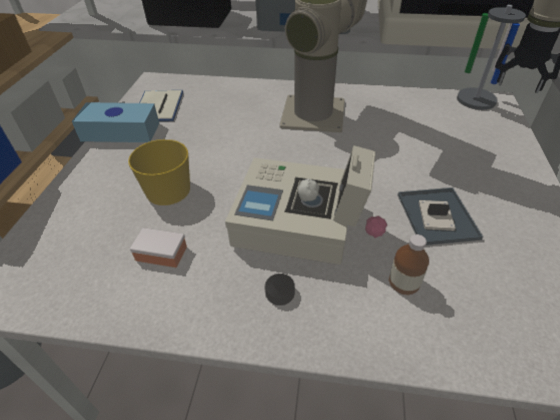

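The top view shows the photometer with its +y side to the left, and the hood standing at (220,238). There are two balls. The one at (259,243) is white and lies in the nest, so it is the wipe. The one at (204,243) is pink, stands on the bench behind the hood, and is the look-alike to leave alone. The white tile is in the tray at (153,267) with its black grip. The bin is at (399,270), the cup at (274,177), the bottle at (184,194) and the box at (371,199). The scene view agrees: wipe (308,190), pink ball (376,226), tile (437,213).

Run:
```python
from h import *
S=np.load("snap_top.npz"); im,d=S["im"],S["d"]
p,z=world("top",d); P=p.reshape(420,560,3); hsv=cv2.cvtColor(im,cv2.COLOR_BGR2HSV)
Z=P[...,2]
def win(u0,v0,u1,v1):
    m=np.zeros((420,560),bool); m[v0:v1,u0:u1]=1; return m
def rect(m,name):
    q=P[m][:,:2].astype(np.float32); print(name,len(q),"z",np.median(P[m][:,2]).round(1),cv2.minAreaRect(q),q.mean(0))
print("bench z",np.median(Z[win(310,300,360,340)]))
m=win(195,185,330,300)&(abs(Z-105)<5)
rect(m,"deck")
m=win(236,215,282,270)&(Z>88)&(Z<112)&(im.max(2)<60); rect(m,"black")
m=win(240,218,280,268)&(Z>112); rect(m,"wipe"); print(Z[m].max(), hsv[m].mean(0))
m=win(130,240,180,295)&(hsv[...,1]<60)&(hsv[...,2]>110); rect(m,"tilewhite")
m=win(130,240,180,295)&(Z>25); rect(m,"grip")
m=win(115,225,195,310)&(Z>1)&(im.max(2)<110); rect(m,"tray")
m=win(365,235,435,305)&(Z>119)&(Z<135); rect(m,"binrim"); q=P[m][:,:2].astype(np.float32); print(cv2.minEnclosingCircle(q))
m=win(195,195,240,270)&(Z>125); rect(m,"hood"); 
for a in range(130,290,20): mm=m&(Z>a)&(Z<a+20); print(a,mm.sum(),P[mm].mean(0).round() if mm.any() else"")
m=win(170,180,200,210)&(Z>20); rect(m,"bottle")
crop=cv2.resize(im[190:310,190:330],None,fx=5.5,fy=5,interpolation=cv2.INTER_CUBIC); cv2.imwrite("pics/crop1.png",np.clip(crop*1.5,0,255).astype(np.uint8)[:600,:800])
```

```text
bench z -0.49348236696062864
deck 5368 z 105.1 ((554.9597778320312, 9.051956176757812), (296.22259521484375, 250.592529296875), 85.43077087402344) [551.53546    -7.0375156]
black 924 z 99.6 ((558.1140747070312, 52.70384216308594), (123.27560424804688, 130.04171752929688), 85.63125610351562) [558.6495    47.738438]
wipe 285 z 135.9 ((520.1278076171875, 39.335914611816406), (110.54458618164062, 212.1793212890625), 89.41795349121094) [544.7783    34.317528]
1716.8992563075535 [ 40.56140351  12.92280702 115.32631579]
tilewhite 699 z 12.6 ((483.7100830078125, 223.29115295410156), (173.73953247070312, 475.52752685546875), 0.3098098933696747) [486.87186 365.62653]
grip 102 z 43.4 ((452.177734375, 216.27243041992188), (462.9439697265625, 73.1666488647461), 71.5145492553711) [476.86133 342.0155 ]
tray 2135 z 6.1 ((498.40020751953125, 258.3825378417969), (244.29525756835938, 517.4949340820312), 8.006303787231445) [480.8492 376.9732]
binrim 240 z 124.2 ((468.66119384765625, -380.9911193847656), (158.84622192382812, 157.4582977294922), 63.07733917236328) [ 469.30582 -386.35944]
((469.25299072265625, -381.2550048828125), 80.44920349121094)
hood 998 z 217.8 ((506.69384765625, 112.19122314453125), (285.7589111328125, 132.8885040283203), 28.793107986450195) [563.49286 149.85376]
130 16 [571. 127. 140.]
150 18 [563. 126. 161.]
170 14 [544. 137. 182.]
190 37 [560. 159. 205.]
210 845 [566. 154. 218.]
230 53 [564. 137. 235.]
250 0 
270 0 
bottle 530 z 104.6 ((564.3778076171875, 156.83370971679688), (451.57659912109375, 71.17469024658203), 39.73128128051758) [698.8753  267.89288]
```

View pics/crop1.png

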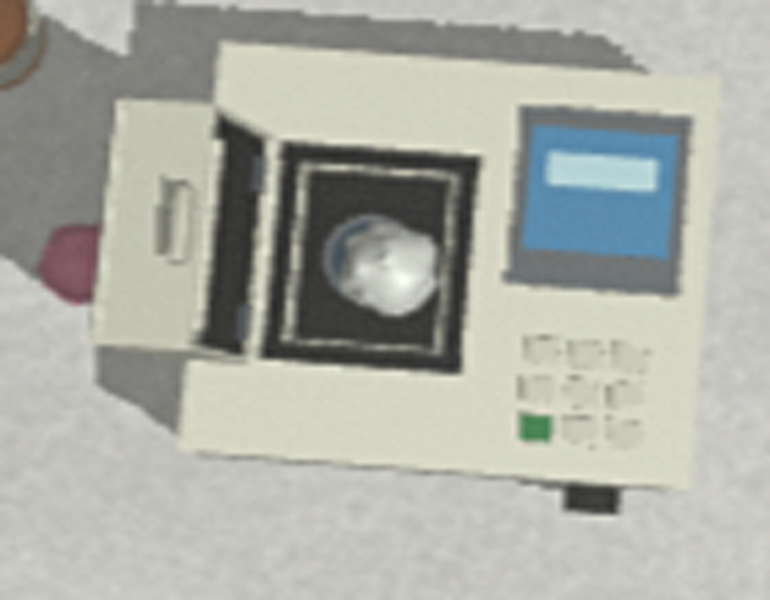

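The crop confirms it: the white ball at crop (390,265) lies in the nest over the glass window, and the pink one at (72,262) is outside. Next I'll cast rays onto planes to get cleaner figures.

```bash
cat >> h.py <<'E'
def ray(name,uv,zp,pose=None):
    "cast pixels onto plane z=zp"
    c=r.calibration(name); n=cv2.undistortPoints(np.asarray(uv,float).reshape(-1,1,2),K(c),np.array(c["dist"],float)).reshape(-1,2)
    v=np.c_[n,np.ones(len(n))]
    if name=="wrist":
        T=np.array(c["tool_from_camera"]); A=R.from_euler("xyz",pose["tcp_rot"],degrees=True).as_matrix()
        o=A@T[:3,3]+np.array(pose["tool_pos"]); v=v@T[:3,:3].T@A.T
    else:
        M=cv2.Rodrigues(np.array(c["rvec"],float))[0]; o=-M.T@np.array(c["tvec"]).ravel(); v=v@M
    return o+v*((zp-o[2])/v[:,2])[:,None]
def blob(mask):
    "largest contour of a mask"
    cs=cv2.findContours(mask.astype(np.uint8),cv2.RETR_EXTERNAL,cv2.CHAIN_APPROX_NONE)[0]
    return max(cs,key=cv2.contourArea).reshape(-1,2)
def win(u0,v0,u1,v1):
    m=np.zeros((420,560),bool); m[v0:v1,u0:u1]=1; return m
def rect(name,mask,zp,pose=None,label=""):
    q=ray(name,blob(mask),zp,pose)[:,:2].astype(np.float32); o=cv2.minAreaRect(q)
    print(label,"c",np.round(o[0],1),"size",np.round(o[1],1),"ang",round(o[2],2)); return o
E
python3 - <<'E'
from h import *
S=np.load("snap_top.npz"); im,d=S["im"],S["d"]; hsv=cv2.cvtColor(im,cv2.COLOR_BGR2HSV)
V=hsv[...,2];Sa=hsv[...,1]
print("V at deck,tile,grip,surround,ball,trayfloor",[im[v,x].tolist() for x,v in((250,207),(160,278),(153,267),(242,262),(262,243),(138,255))])
m=win(238,212,282,268)&(V<75); rect("top",m,105,label="surround")
m=win(238,212,282,268)&(V<75)
m=win(136,245,172,290)&(V>110); o=rect("top",m,14,label="tile")
m=win(143,258,164,275)&(V<50); rect("top",m,44,label="grip")
m=win(115,225,195,310)&(V<95)&(Sa>35); rect("top",m,14,label="tray")
m=win(248,225,272,262)&(V>95);b=blob(m); print("ball px",b.min(0),b.max(0)); rect("top",m,120,label="wipe")
m=win(360,230,440,310)&(Sa>130); b=ray("top",blob(m),125)[:,:2].astype(np.float32); print("bin",cv2.minEnclosingCircle(b))
m=win(205,205,240,270)&(V>95)
P=world("top",d)[0].reshape(420,560,3)
mm=m&(abs(P[...,2]-222)<15); rect("top",mm,225,label="hoodfront"); print(np.percentile(P[mm],[2,50,98],axis=0).round(0))
# scene depth view of wipe, hood
S=np.load("snap_scene.npz"); im2,d2=S["im"],S["d"]; P2=world("scene",d2)[0].reshape(420,560,3); h2=cv2.cvtColor(im2,cv2.COLOR_BGR2HSV)
m=win(295,175,325,205)&(P2[...,2]>108)&(P2[...,2]<150)&(h2[...,2]>100); print("wipe scene",np.percentile(P2[m],[5,50,95],axis=0).round(0))
m=win(335,145,378,230)&(P2[...,2]>115)&(P2[...,2]<260); print("hood scene",np.percentile(P2[m],[2,50,98],axis=0).round(0))
m=win(385,230,435,300)&(P2[...,2]>20)&(P2[...,2]<170); print("bottle",np.percentile(P2[m],[2,50,98],axis=0).round(0))
E
```

```text
V at deck,tile,grip,surround,ball,trayfloor [[128, 140, 140], [131, 140, 141], [37, 39, 38], [104, 114, 114], [144, 152, 149], [70, 68, 61]]
surround c [557.3  45. ] size [107.9 131.9] ang 85.57
tile c [481.7 374.5] size [100.3  74. ] ang 2.01
grip c [482.2 372.5] size [13.9 50.3] ang 4.62
tray c [480.6 380.8] size [179.  156.4] ang 14.54
ball px [252 235] [270 252]
wipe c [547.   29.9] size [46.9 49.2] ang 53.52
bin ((471.14495849609375, -377.2831115722656), 77.8377456665039)
hoodfront c [565.5 151.7] size [ 54.5 139.9] ang 85.97
[[499. 125. 210.]
 [564. 154. 218.]
 [633. 181. 234.]]
wipe scene [[543.  12. 116.]
 [566.  33. 134.]
 [577.  51. 145.]]
hood scene [[498. 110. 120.]
 [623. 142. 213.]
 [639. 175. 234.]]
bottle [[700. 239.  24.]
 [731. 268.  95.]
 [747. 304. 150.]]
```

Photometer yaw is about -4.4° and the nest is at (557,45). The hood stands at about 1.74 rad, and all the sizes agree. Now I'll go above the wipe.

```bash
python3 -m handwheel '[[0,0,-0.04,0,0,0,0.085],[0,0,-0.04,0,0,0,0.085],[-0.0316,-0.024,0,0,0,0,0.085],[-0.0316,-0.024,0,0,0,0,0.085],[-0.0316,-0.024,0,0,0,0,0.085],[-0.0316,-0.024,0,0,0,0,0.085],[-0.0316,-0.024,0,0,0,0,0.085],[-0.0316,-0.024,0,0,0,0,0.085]]' && python3 -m handwheel '[[-0.0316,-0.024,0,0,0,0,0.085],[-0.0316,-0.024,0,0,0,0,0.085],[-0.0316,-0.024,0,0,0,0,0.085],[-0.0316,-0.024,0,0,0,0,0.085],[-0.0316,-0.024,0,0,0,0,0.085],[-0.0316,-0.024,0,0,0,0,0.085],[-0.0316,-0.024,0,0,0,0,0.085],[-0.0316,-0.024,0,0,0,0,0.085]]' && python3 -m handwheel '[[-0.0316,-0.024,0,0,0,0,0.085],[-0.0316,-0.024,0,0,0,0,0.085],[0,0,0,0,0,6.8,0.085],[0,0,0,0,0,6.8,0.085],[0,0,0,0,0,6.8,0.085],[0,0,0,0,0,6.8,0.085],[0,0,0,0,0,6.8,0.085],[0,0,0,0,0,6.8,0.085]]' && python3 -m handwheel '[[0,0,0,0,0,6.8,0.085],[0,0,0,0,0,6.8,0.085],[0,0,0,0,0,6.8,0.085],[0,0,0,0,0,6.8,0.085],[0,0,0,0,0,6.6,0.085],[0,0,0,0,0,0,0.085]]'
python3 - <<'E'
from h import *
s=r.sense(); im,d=r.snapshot("wrist"); np.savez("w1",im=im,d=d); cv2.imwrite("pics/w1.png",im)
print(s["time"],s["tool_pos"],s["tcp_rot"])
E
```

```text
time: 0.77
tool_pos: [333.0, 363.3, 329.9]
tcp_rot: [-180.0, -0.0, 160.3]
ft_force: [0.2, 0.0, -0.0]
finger_gap: 85.0
grip_force: 0.0
time: 1.43
tool_pos: [506.1, 97.0, 330.0]
tcp_rot: [-180.0, -0.0, 160.2]
ft_force: [0.0, 0.4, 0.3]
finger_gap: 84.6
grip_force: 0.0
time: 2.1
tool_pos: [548.6, 32.3, 329.7]
tcp_rot: [-179.9, -0.0, 119.1]
ft_force: [0.5, -0.5, -0.0]
finger_gap: 85.0
grip_force: 0.0
time: 2.6
tool_pos: [548.6, 32.4, 329.7]
tcp_rot: [-179.9, 0.0, 85.3]
ft_force: [0.5, 0.6, 0.1]
finger_gap: 85.1
grip_force: 0.0
2.6 [548.60461649  32.42250396 329.728219  ] [-1.79939179e+02  4.51820018e-03  8.53284927e+01]
```

View pics/w1.png

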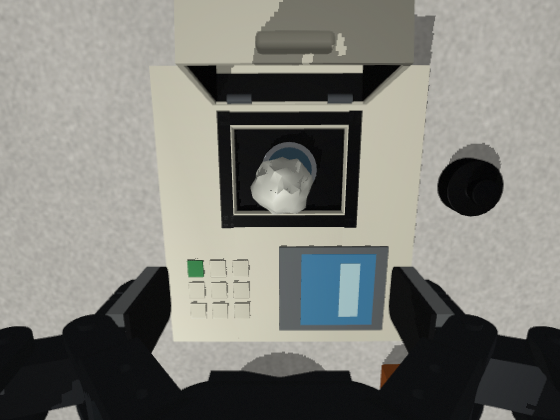

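The wrist view shows the wipe at (281,186) in the nest. The nest's bevel outline runs from (231,125) to (350,216), and the hood and its tab are at the top near (296,42).

Run:
```python
from h import *
S=np.load("w1.npz"); im,d=S["im"],S["d"]; s=dict(tool_pos=[548.6,32.42,329.73],tcp_rot=[-179.94,0,85.33])
V=im.max(2); hsv=cv2.cvtColor(im,cv2.COLOR_BGR2HSV)
m=win(240,130,340,222)&(V>100); m=cv2.morphologyEx(m.astype(np.uint8),cv2.MORPH_OPEN,np.ones((5,5)))
b=blob(m); print(b.min(0),b.max(0)); rect("wrist",m,122,s,"wipe")
P=world("wrist",d,pose=s)[0].reshape(420,560,3); q=P[m>0]; print(np.percentile(q,[3,50,97],axis=0).round(1))
m=win(205,104,375,240)&(V<60); rect("wrist",m,105,s,"surround")
# bevel: inner edge of bright frame
f=win(222,115,358,226)&(V>70); rect("wrist",f,105,s,"bevel outer")
b=ray("wrist",blob(win(160,235,430,350)&(V>60)),105,s)
cup=win(435,150,510,220)&(V<60); rect("wrist",cup,50,s,"cup")
hd=win(150,0,450,66)&(P[...,2]>150); print("hood",np.percentile(P[hd],[2,50,98],axis=0).round(0))
tab=P[35:48,265:325].reshape(-1,3); print("tab",np.percentile(tab,[5,50,95],axis=0).round(1))
for v in (5,20,30,42,52,60,64): print(v,P[v,240].round(1),P[v,300].round(1),P[v,350].round(1))
print(np.array(r.calibration("wrist")["tool_from_camera"]).round(2).tolist())
```

```text
[251 160] [311 214]
wipe c [550.5  31.6] size [50.3 54.6] ang 84.21
[[528.3   9.6 122.5]
 [551.8  35.8 139.4]
 [573.5  55.5 146.9]]
surround c [559.1  43.2] size [110.9 132.3] ang 85.44
bevel outer c [558.9  43.3] size [ 86.  109.4] ang 85.37
cup c [760.2   0.9] size [63.4 74.7] ang 68.17
hood [[500. 122. 216.]
 [566. 142. 220.]
 [634. 162. 235.]]
tab [[551.2 131.9 233.7]
 [565.9 135.1 234.9]
 [580.6 138.5 236.2]]
5 [536.7 160.4 216.4] [571.5 157.6 216.3] [600.5 155.3 216.5]
20 [536.  151.9 218.5] [570.8 149.1 218.4] [599.7 146.6 219.3]
30 [535.6 146.2 220.3] [570.5 143.9 217.7] [599.3 141.1 220.1]
42 [535.  139.5 221.5] [569.  134.5 234.5] [598.8 134.4 221.7]
52 [534.4 134.2 220.9] [569.1 130.5 226.6] [598.8 129.1 220.4]
60 [534.2 129.4 223.9] [569.  126.7 223. ] [598.3 124.4 222.4]
64 [533.7 127.6 220.8] [569.1 124.8 219.8] [598.8 122.5 219.4]
[[0.0, -0.97, -0.26, 66.05], [1.0, 0.0, 0.0, 0.84], [-0.0, -0.26, 0.97, -123.52], [0.0, 0.0, 0.0, 1.0]]
```

```bash
python3 -m handwheel '[[-0.001,0.002,0.04,0,0,0,0.085],[0,0,0.04,0,0,0,0.085],[0,0,0.04,0,0,0,0.085],[0,0,0.04,0,0,0,0.085],[0,0,0.03,0,0,0,0.085],[0,0,0.015,0,0,0,0.085],[0,0,0,0,0,0,0.085],[0,0,0,0,0,0,0.04]]' 25 && python3 -m handwheel '[[0,0,0,0,0,0,0.04],[0,0,0,0,0,0,0.04],[0,0,0,0,0,0,0.04],[0,0,0,0,0,0,0.04],[0,0,0,0,0,0,0.04],[0,0,0,0,0,0,0.04]]'
```

```text
time: 3.32
tool_pos: [550.0, 31.3, 124.5]
tcp_rot: [-179.9, 0.0, 85.8]
ft_force: [0.1, -0.3, 0.8]
finger_gap: 74.6
grip_force: 0.0
time: 3.82
tool_pos: [552.6, 31.2, 128.1]
tcp_rot: [179.7, -0.0, 85.7]
ft_force: [-0.1, 0.6, 8.3]
finger_gap: 54.5
grip_force: 26.7
```

```bash
python3 -m handwheel '[[0,0,-0.02,0,0,0,0.04],[0,0,-0.03,0,0,0,0.04],[0,0,-0.03,0,0,0,0.04],[0,0,-0.03,0,0,0,0.04],[0,0,-0.03,0,0,0,0.04],[0,0,0,0,0,0,0.04]]' && python3 -m handwheel '[[-0.0379,-0.0042,0,0,0,0,0.04],[-0.0379,-0.0042,0,0,0,0,0.04],[-0.0379,-0.0042,0,0,0,0,0.04],[-0.0379,-0.0042,0,0,0,0,0.04],[-0.0379,-0.0042,0,0,0,0,0.04],[-0.0379,-0.0042,0,0,0,0,0.04],[-0.0379,-0.0042,0,0,0,0,0.04],[-0.0379,-0.0042,0,0,0,0,0.04]]' && python3 -m handwheel '[[-0.0379,-0.0042,0,0,0,0,0.04],[-0.0379,-0.0042,0,0,0,0,0.04],[-0.0379,-0.0042,0,0,0,0,0.04],[0,0,0.03,0,0,0,0.04],[0,0,0.03,0,0,0,0.04],[0,0,0.03,0,0,0,0.04],[0,0,0.025,0,0,0,0.04],[0,0,0,0,0,0,0.04]]'
```

```text
time: 4.32
tool_pos: [554.1, 31.2, 274.4]
tcp_rot: [179.3, -0.0, 85.7]
ft_force: [0.4, 0.0, 1.8]
finger_gap: 54.5
grip_force: 26.7
time: 4.98
tool_pos: [493.9, -270.5, 266.5]
tcp_rot: [179.9, 0.1, 85.7]
ft_force: [0.2, 0.4, 0.1]
finger_gap: 54.8
grip_force: 26.7
time: 5.65
tool_pos: [470.3, -378.7, 144.2]
tcp_rot: [-179.6, -0.3, 85.6]
ft_force: [-1.0, 1.0, -1.4]
finger_gap: 54.4
grip_force: 26.7
```

```bash
python3 -m handwheel '[[0,0,0,0,0,0,0.085],[0,0,0,0,0,0,0.085],[0,0,0,0,0,0,0.085],[0,0,0,0,0,0,0.085],[0,0,-0.04,0,0,0,0.085],[0,0,-0.04,0,0,0,0.085],[0,0,-0.04,0,0,0,0.085],[0,0,-0.04,0,0,0,0.085]]'
python3 - <<'E'
from h import *
im,d=r.snapshot("top"); P=world("top",d)[0].reshape(420,560,3); hsv=cv2.cvtColor(im,cv2.COLOR_BGR2HSV)
s=r.sense(); imw,dw=r.snapshot("wrist"); cv2.imwrite("pics/bin.png",np.hstack([cv2.resize(im[230:310,360:440],(400,400)),cv2.resize(imw,(400,300)).repeat(1,0)[:300,:400] if 0 else cv2.resize(imw,(400,400))]))
E
python3 -m handwheel '[[0,0,-0.03,0,0,0,0.085],[0.0395,-0.0023,0,0,0,0,0.085],[0.0395,-0.0023,0,0,0,0,0.085],[0.0395,-0.0023,0,0,0,0,0.085],[0.0395,-0.0023,0,0,0,0,0.085],[0.0395,-0.0023,0,0,0,0,0.085],[0.0395,-0.0023,0,0,0,0,0.085],[0.0395,-0.0023,0,0,0,0,0.085]]'
```

```text
time: 6.32
tool_pos: [473.1, -380.9, 313.9]
tcp_rot: [179.9, 0.1, 85.7]
ft_force: [0.7, -0.2, 0.6]
finger_gap: 85.3
grip_force: 0.0
time: 7.08
tool_pos: [477.9, -102.3, 341.8]
tcp_rot: [179.8, 0.0, 85.6]
ft_force: [1.0, -0.9, 0.1]
finger_gap: 85.2
grip_force: 0.0
```

View pics/bin.png

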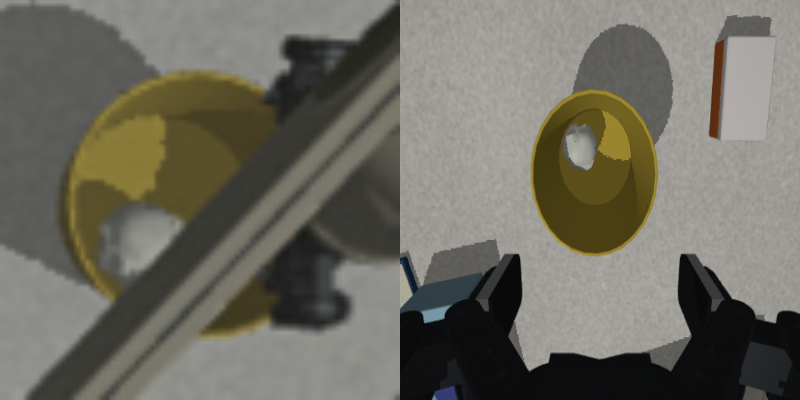

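The wipe lies in the bin, at about (580,145) in the right half of this picture. Now on to the tile.

```bash
python3 -m handwheel '[[0.0393,-0.0025,0,0,0,0,0.085],[0.0393,-0.0025,0,0,0,0,0.085],[0.0393,-0.0025,0,0,0,0,0.085],[0.0393,-0.0025,0,0,0,0,0.085],[0.0393,-0.0025,0,0,0,0,0.085],[0.0393,-0.0025,0,0,0,0,0.085],[0.0393,-0.0025,0,0,0,0,0.085],[0.0393,-0.0025,0,0,0,0,0.085]]' && python3 -m handwheel '[[0.0393,-0.0025,0,0,0,0,0.085],[0.0393,-0.0025,0.0,0,0,0,0.085],[0.0393,-0.0025,0.02,0,0,0,0.085],[0,0,0.04,0,0,0,0.085],[0,0,0.04,0,0,0,0.085],[0,0,0,0,0,0,0.085],[0,0,0,0,0,0,0.085]]'
python3 - <<'E'
from h import *
s=r.sense(); im,d=r.snapshot("wrist"); np.savez("w2",im=im,d=d,p=s["tool_pos"],q=s["tcp_rot"]); cv2.imwrite("pics/w2.png",im)
print(s["tool_pos"],s["tcp_rot"])
E
```

```text
time: 7.75
tool_pos: [481.8, 213.2, 341.9]
tcp_rot: [179.8, -0.1, 85.7]
ft_force: [0.2, 0.2, 0.4]
finger_gap: 85.1
grip_force: 0.0
time: 8.33
tool_pos: [481.9, 326.3, 240.0]
tcp_rot: [-179.8, 0.2, 85.7]
ft_force: [0.3, -0.1, 1.2]
finger_gap: 84.8
grip_force: 0.0
[481.91560486 326.28234957 239.97019143] [-1.79775154e+02  1.51968021e-01  8.56651622e+01]
```

View pics/w2.png

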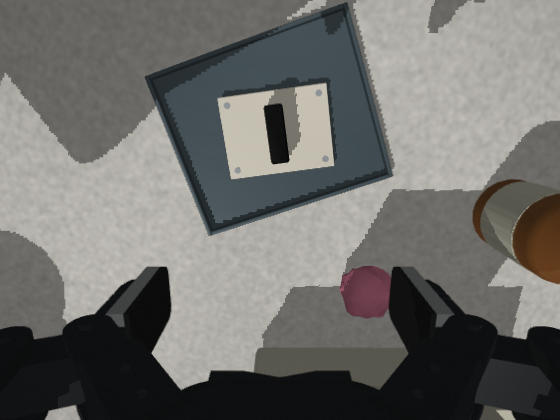

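The tile is at (276,131) in the tray with its black grip upright, and the pink ball at (367,291) is well clear.

Run:
```python
from h import *
S=np.load("w2.npz"); im,d=S["im"],S["d"]; s=dict(tool_pos=S["p"],tcp_rot=S["q"]); V=im.max(2).astype(int)
w=(im[...,2].astype(int)-im[...,0]>2)
print(im[150,240],im[110,295],im[130,275],im[60,300])
m=win(205,70,345,190)&(im[...,2].astype(int)>im[...,0].astype(int)+8)
m=cv2.morphologyEx(m.astype(np.uint8),cv2.MORPH_CLOSE,np.ones((5,5)))
b=blob(m); print(b.min(0),b.max(0)); o=rect("wrist",m,14,s,"tile"); 
g=win(250,95,300,175)&(V<35); print("grip px",cv2.minAreaRect(blob(g))); 
P=world("wrist",d,pose=s)[0].reshape(420,560,3)
t=g&(abs(P[...,2]-44)<4); rect("wrist",t,44,s,"griptop"); print(t.sum(),P[t].mean(0),np.median(P[m>0],axis=0))
```

```text
[179 192 198] [109 117 120] [16 15 15] [86 80 69]
[218  83] [333 178]
tile c [482.8 374. ] size [99.4 75.6] ang 3.29
grip px ((276.55865478515625, 133.42239379882812), (58.43903732299805, 17.828857421875), 82.09283447265625)
griptop c [483.1 373.9] size [15.  48.7] ang 3.28
1021 [483.04809927 374.28043723  43.7906073 ] [485.09397037 376.00046874  13.84801145]
```

```bash
python3 -m handwheel '[[0.0238,-0.0013,0,0,0,0,0.06],[0.0238,-0.0013,0,0,0,0,0.06],[0,0,0.04,0,0,-3.8,0.06],[0,0,0.04,0,0,-3.8,0.06],[0,0,0.04,0,0,0,0.06],[0,0,0.04,0,0,0,0.06],[0,0,0.02,0,0,0,0.06],[0,0,0,0,0,0,0.06]]' && python3 -m handwheel '[[0,0,0.01,0,0,0,0.06],[0,0,0.01,0,0,0,0.06],[0,0,0.004,0,0,0,0.06],[0,0,0,0,0,0,0.03],[0,0,0,0,0,0,0.005],[0,0,0,0,0,0,0.005],[0,0,0,0,0,0,0.005],[0,0,0,0,0,0,0.005]]' 60 && python3 -m handwheel '[[0,0,0,0,0,0,0.005],[0,0,0,0,0,0,0.005],[0,0,0,0,0,0,0.005],[0,0,0,0,0,0,0.005]]'
```

```text
time: 9.05
tool_pos: [483.7, 373.3, 59.5]
tcp_rot: [-179.8, 0.1, 93.2]
ft_force: [-0.7, -0.5, 0.2]
finger_gap: 59.8
grip_force: 0.0
time: 9.72
tool_pos: [485.1, 375.1, 38.7]
tcp_rot: [179.9, -0.1, 93.2]
ft_force: [0.1, -0.8, 4.2]
finger_gap: 14.8
grip_force: 60.1
time: 10.05
tool_pos: [485.1, 375.1, 38.6]
tcp_rot: [179.9, -0.1, 93.2]
ft_force: [-1.7, 0.9, 6.2]
finger_gap: 15.1
grip_force: 60.3
```

```bash
python3 -m handwheel '[[0,0,-0.01,0,0,0,0.005],[0,0,-0.02,0,0,0,0.005],[0,0,-0.035,0,0,0,0.005],[0,0,-0.04,0,0,0,0.005],[0,0,-0.04,0,0,0,0.005],[0,0,-0.04,0,0,0,0.005],[0,0,-0.04,0,0,0,0.005],[0,0,-0.04,0,0,0,0.005]]' && python3 -m handwheel '[[0,0,-0.025,0,0,3.9,0.005],[0,0,0,0,0,3.9,0.005],[0,0,0,0,0,0,0.005],[0,0,0,0,0,0,0.005]]'
```

```text
time: 10.72
tool_pos: [483.6, 374.1, 304.4]
tcp_rot: [-180.0, 0.0, 93.2]
ft_force: [0.5, 0.3, -3.2]
finger_gap: 15.0
grip_force: 58.9
time: 11.05
tool_pos: [483.9, 374.3, 326.9]
tcp_rot: [-179.9, 0.0, 85.6]
ft_force: [-0.0, 0.5, -3.6]
finger_gap: 14.4
grip_force: 59.1
```

```bash
python3 -m handwheel '[[-0.018,0.0056,0,0,0,0,0.005],[-0.036,0.0111,0,0,0,0,0.005],[-0.036,0.0111,0,0,0,0,0.005],[-0.036,0.0111,0,0,0,0,0.005],[-0.036,0.0111,0,0,0,0,0.005],[-0.036,0.0111,0,0,0,0,0.005],[-0.036,0.0111,0,0,0,0,0.005],[-0.036,0.0111,0,0,0,0,0.005]]' && python3 -m handwheel '[[-0.036,0.0111,0,0,0,0,0.005],[-0.018,0.0056,0,0,0,0,0.005],[0,0,0.04,0,0,0,0.005],[0,0,0.04,0,0,0,0.005],[0,0,0,0,0,0,0.005],[0,0,0,0,0,0,0.005],[0,0,0,0,0,0,0.005]]'
python3 - <<'E'
from h import *
s=r.sense(); im,d=r.snapshot("wrist"); np.savez("w3",im=im,d=d,p=s["tool_pos"],q=s["tcp_rot"]); cv2.imwrite("pics/w3.png",im)
print(s["tool_pos"],s["tcp_rot"])
im,d=r.snapshot("top");np.savez("t3",im=im,d=d)
E
```

```text
time: 11.72
tool_pos: [544.9, 96.9, 325.1]
tcp_rot: [-179.8, 0.0, 85.6]
ft_force: [0.8, 0.4, -1.7]
finger_gap: 14.8
grip_force: 59.0
time: 12.3
tool_pos: [558.4, 43.9, 248.4]
tcp_rot: [-180.0, 0.0, 85.5]
ft_force: [0.5, -0.2, -2.3]
finger_gap: 14.6
grip_force: 59.3
[558.37786466  43.85968603 248.36920352] [-1.79985168e+02  1.14706952e-03  8.55262492e+01]
```

View pics/w3.png

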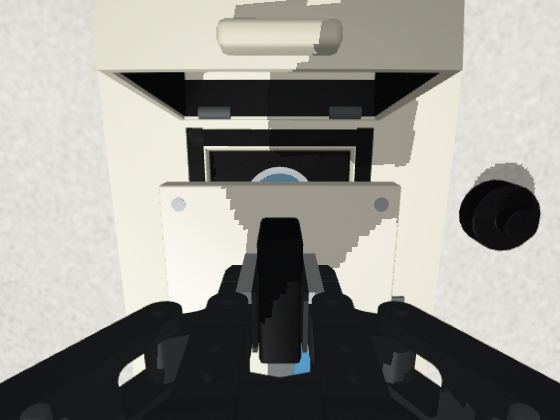

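The picture shows the held tile, with its far edge at row 184 and corners at (161,184) and (399,184). The nest lies behind and below it, with bevel corners at about (206,148) and (355,148). I'll compare their edges.

Run:
```python
from h import *
S=np.load("w3.npz"); im,d=S["im"],S["d"]; s=dict(tool_pos=S["p"],tcp_rot=S["q"]); g=cv2.cvtColor(im,cv2.COLOR_BGR2GRAY).astype(int)
P=world("wrist",d,pose=s)[0].reshape(420,560,3); Z=P[...,2]
print("tile top z",[np.median(Z[a:b,c:e]).round(1) for a,b,c,e in((188,195,170,230),(188,195,330,390),(280,300,170,200),(270,290,360,385))])
t=s["tool_pos"][2]-24.6
yaw=np.radians(85.5); c=np.cos(yaw); ex=np.array([c,np.sin(yaw)]); ey=np.array([np.sin(yaw),-c]) # tool x,y in world
def loc(uv,z): q=ray("wrist",uv,z,s)[:,:2]-s["tool_pos"][:2]; return np.c_[q@ex,q@ey]
on=np.abs(Z-t)<12
zt=np.median(Z[188:195,170:390][on[188:195,170:390]]); print("use",zt,t)
far=[]
for u in list(range(175,245,5))+list(range(320,390,5)):
    far.append((u,np.argmax(on[170:215,u])+170-0.5))
L=[];Rr=[]
for v in range(195,290,6):
    k=np.where(on[v,140:420])[0]; L.append((k.min()+140-.5,v)); 
    if v<280: Rr.append((k.max()+140+.5,v))
f=loc(far,zt); l=loc(L,zt); rr=loc(Rr,zt)
pf=np.polyfit(f[:,1],f[:,0],1); pl=np.polyfit(l[:,0],l[:,1],1); pr=np.polyfit(rr[:,0],rr[:,1],1)
print("tile far x",np.median(f[:,0]),"slope deg",np.degrees(np.arctan([pf[0],-pl[0],-pr[0]])),"l,r y",np.median(l[:,1]),np.median(rr[:,1]))
for v in (140,146,148,150,152,156): print(v,g[v,190:224].tolist())
print("cols",g[140:162,240].tolist(),g[140:162,310].tolist()); print("right",g[165,340:375].tolist(),"left",g[165,190:224].tolist())
print("surround far",g[115:135,240].tolist(),g[115:135,310].tolist())
```

```text
tile top z [np.float64(223.7), np.float64(223.6), np.float64(223.7), np.float64(223.7)]
use 223.63890548945207 223.76920351728774
tile far x 38.742641582536706 slope deg [ 0.04999078 -0.1772823   0.31940413] l,r y -48.98969378794199 50.684402044828545
140 [30, 30, 34, 36, 35, 31, 36, 35, 38, 36, 36, 36, 37, 29, 26, 26, 27, 26, 26, 25, 27, 27, 25, 27, 25, 26, 26, 24, 25, 24, 25, 26, 25, 25]
146 [26, 27, 28, 28, 28, 28, 28, 28, 28, 28, 30, 28, 28, 116, 214, 226, 226, 226, 226, 226, 226, 226, 226, 227, 226, 227, 227, 227, 227, 227, 227, 227, 227, 227]
148 [27, 28, 25, 26, 26, 27, 26, 26, 27, 26, 25, 28, 27, 126, 228, 208, 217, 221, 221, 221, 221, 221, 221, 221, 221, 221, 220, 221, 221, 220, 220, 220, 221, 220]
150 [28, 28, 29, 27, 27, 28, 27, 27, 27, 28, 27, 26, 27, 71, 226, 164, 128, 131, 143, 131, 128, 127, 128, 126, 127, 126, 127, 126, 127, 125, 125, 125, 125, 125]
152 [27, 27, 28, 26, 27, 28, 27, 27, 28, 28, 27, 28, 27, 76, 226, 184, 135, 123, 116, 55, 12, 12, 15, 14, 26, 27, 28, 27, 26, 29, 27, 27, 28, 27]
156 [29, 28, 28, 28, 28, 26, 27, 27, 27, 27, 27, 27, 27, 28, 226, 205, 143, 123, 118, 66, 23, 13, 15, 16, 25, 26, 26, 26, 26, 26, 26, 27, 26, 28]
cols [27, 27, 27, 25, 25, 24, 182, 234, 220, 200, 122, 46, 26, 26, 27, 27, 26, 26, 27, 26, 28, 27] [16, 17, 17, 16, 16, 15, 110, 148, 127, 111, 69, 23, 14, 15, 14, 21, 23, 22, 23, 22, 21, 23]
right [21, 20, 21, 22, 21, 20, 19, 15, 14, 68, 182, 187, 193, 213, 231, 14, 14, 11, 13, 14, 12, 13, 13, 13, 14, 14, 12, 13, 13, 12, 28, 114, 228, 228, 227] left [30, 31, 30, 30, 30, 30, 30, 30, 31, 30, 29, 28, 29, 29, 125, 228, 158, 122, 118, 93, 41, 10, 12, 27, 30, 28, 28, 29, 29, 29, 29, 27, 28, 28]
surround far [26, 161, 224, 232, 206, 231, 237, 237, 237, 237, 237, 237, 237, 204, 91, 26, 26, 25, 25, 26] [21, 107, 151, 159, 130, 135, 150, 152, 153, 153, 151, 151, 152, 151, 70, 16, 17, 16, 16, 16]
```

Run:
```python
from h import *
S=np.load("w3.npz"); s=dict(tool_pos=S["p"],tcp_rot=S["q"])
yaw=np.radians(85.5); ex=np.array([np.cos(yaw),np.sin(yaw)]); ey=np.array([ex[1],-ex[0]])
def loc(uv,z,s=s,): q=ray("wrist",uv,z,s)[:,:2]-np.array(s["tool_pos"])[:2]; return np.c_[q@ex,q@ey].round(2)
print("outer L,R,far,far",loc([(203.9,165),(354.6,165),(240,145.7),(310,145.8)],105).tolist())
print("inner L,R,far",loc([(209.3,165),(348.8,165),(240,150.5),(310,150.5)],101).tolist())
print("surround far, left/right",loc([(240,129),(310,129),(188,165),(371,165)],105).tolist())
# first view, same frame
S=np.load("w1.npz"); im=S["im"]; g=cv2.cvtColor(im,cv2.COLOR_BGR2GRAY).astype(int); s1=dict(tool_pos=[548.6,32.42,329.73],tcp_rot=[-179.94,0,85.33])
print("col 330",g[104:135,330].tolist(),g[205:235,330].tolist()); print("row 140",g[140,212:245].tolist(),g[140,335:370].tolist())
```

```text
outer L,R,far,far [[28.98, -53.99], [29.07, 55.25], [42.81, -27.44], [42.78, 22.61]]
inner L,R,far [[28.42, -50.84], [28.51, 51.79], [39.0, -27.95], [39.04, 23.0]]
surround far, left/right [[54.5, -27.14], [54.54, 22.35], [28.99, -65.56], [29.1, 67.18]]
col 330 [152, 181, 191, 190, 191, 191, 190, 120, 34, 13, 16, 15, 15, 13, 15, 16, 14, 15, 13, 14, 52, 171, 178, 155, 97, 37, 14, 12, 14, 15, 13] [7, 7, 7, 5, 4, 50, 97, 99, 144, 188, 49, 13, 13, 15, 15, 14, 15, 16, 14, 13, 14, 13, 187, 190, 190, 191, 191, 191, 191, 191]
row 140 [195, 195, 195, 195, 195, 154, 63, 18, 18, 17, 17, 16, 17, 16, 16, 17, 18, 17, 65, 164, 111, 90, 54, 17, 10, 16, 17, 18, 17, 16, 19, 18, 17] [12, 13, 14, 13, 13, 15, 13, 10, 37, 133, 144, 153, 184, 25, 14, 13, 13, 13, 13, 13, 13, 14, 11, 13, 13, 57, 153, 191, 190, 190, 190, 190, 190, 190, 190]
```

```bash
python3 -m handwheel '[[-0.0006,-0.0002,0.03,0,0,0,0.005],[0,0,0.03,0,0,0,0.005],[0,0,0.02,0,0,0,0.005],[0,0,0.01,0,0,0,0.005],[0,0,0,0,0,0,0.005],[0,0,0,0,0,0,0.005],[0,0,0,0,0,0,0.005]]'
python3 - <<'E'
from h import *
s=r.sense(); im,d=r.snapshot("wrist"); np.savez("w4",im=im,d=d,p=s["tool_pos"],q=s["tcp_rot"]); print(s["tool_pos"],s["tcp_rot"],s["ft_force"])
cv2.imwrite("pics/w4.png",im)
E
```

```text
time: 12.98
tool_pos: [559.8, 43.2, 160.3]
tcp_rot: [179.8, -0.0, 85.5]
ft_force: [-0.3, 0.3, -2.9]
finger_gap: 14.8
grip_force: 59.4
[559.80461331  43.15413906 160.25489107] [ 1.79765930e+02 -1.56797006e-02  8.54603395e+01] [-0.3257411   0.32737122 -2.9421117 ]
```

View pics/w4.png

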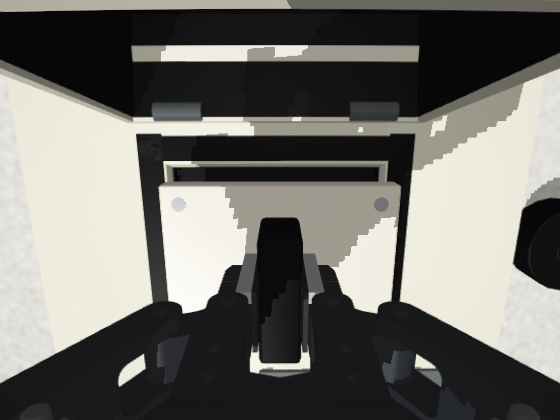

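The held tile (far edge at row 184) lines up with the nest frame (163–388, row 162). I'll check the offset once more from this height.

Run:
```python
from h import *
S=np.load("w4.npz"); s=dict(tool_pos=S["p"],tcp_rot=S["q"]); g=cv2.cvtColor(S["im"],cv2.COLOR_BGR2GRAY).astype(int)
yaw=np.radians(85.46); ex=np.array([np.cos(yaw),np.sin(yaw)]); ey=np.array([ex[1],-ex[0]])
def loc(uv,z): q=ray("wrist",uv,z,s)[:,:2]-s["tool_pos"][:2]; return np.c_[q@ex,q@ey].round(2)
def edge(a,th): # subpixel first upward crossing
    i=np.argmax(a>th); return i-1+(th-a[i-1])/(a[i]-a[i-1])+0
v=172
L=155+edge(g[v,155:185],110); Rr=395-edge(g[v,366:396][::-1],110)
F=[152+edge(g[152:175,u],t) for u,t in((215,110),(250,80),(360,80))]
print(g[v,155:185].tolist(),g[v,366:396].tolist(),L,Rr,F)
o=loc([(L,v),(Rr,v)],105); print("outer",o.tolist(),"cy",o[:,1].mean())
f=loc([(215,F[0]),(250,F[1]),(360,F[2])],105); print("far",f.tolist(),"cx",f[:,0]-42.6)
print("surround far",[g[125:145,u].tolist() for u in (190,360)])
zt=s["tool_pos"][2]-24.6
print("tile",loc([(160,187),(400,187),(160,183.5),(400,183.5)],zt).tolist(), g[195,150:172].tolist(),g[195,390:412].tolist())
```

```text
[32, 32, 31, 32, 31, 31, 32, 32, 28, 203, 238, 190, 133, 131, 127, 123, 120, 91, 49, 18, 9, 8, 24, 31, 30, 30, 31, 29, 31, 31] [12, 13, 13, 11, 13, 13, 13, 13, 11, 7, 7, 9, 41, 99, 121, 123, 124, 125, 129, 143, 144, 80, 13, 14, 12, 12, 13, 12, 14, 14] 163.46857142857144 386.53125 [np.float64(160.74615384615385), np.float64(160.48837209302326), np.float64(160.35051546391753)]
outer [[37.89, -55.55], [37.85, 53.44]] cy -1.0549999999999997
far [[43.33, -30.12], [43.44, -13.18], [43.52, 40.09]] cx [0.73 0.84 0.92]
surround far [[239, 240, 240, 240, 240, 240, 240, 240, 240, 240, 183, 79, 27, 26, 27, 26, 27, 26, 26, 26], [154, 153, 224, 237, 237, 237, 237, 185, 153, 153, 106, 45, 13, 16, 14, 15, 14, 16, 16, 15]]
tile [[36.54, -47.89], [36.5, 50.35], [37.99, -47.77], [37.96, 50.23]] [35, 36, 36, 37, 36, 37, 37, 36, 36, 208, 242, 242, 242, 242, 242, 242, 241, 242, 242, 242, 241, 241] [154, 154, 155, 155, 154, 154, 154, 154, 154, 141, 93, 16, 18, 17, 17, 18, 17, 19, 16, 123, 215, 237]
```

```bash
cat > chk.py <<'E'
from h import *
s=r.sense(); im,d=r.snapshot("wrist"); g=cv2.cvtColor(im,cv2.COLOR_BGR2GRAY).astype(int); np.save("g5",g); print(s["tool_pos"].round(2),s["tcp_rot"].round(2),s["ft_force"].round(1))
yaw=np.radians(s["tcp_rot"][2]); ex=np.array([np.cos(yaw),np.sin(yaw)]); ey=np.array([ex[1],-ex[0]])
def loc(uv,z): q=ray("wrist",uv,z,s)[:,:2]-s["tool_pos"][:2]; return np.c_[q@ex,q@ey].round(2)
def edge(a,th): i=np.argmax(a>th); return i-1+(th-a[i-1])/(a[i]-a[i-1])
v=178
L=140+edge(g[v,140:185],110); Rr=409-edge(g[v,366:410][::-1],75)
F=[152+edge(g[152:182,u],t) for u,t in((215,110),(360,80))]
o=loc([(L,v),(Rr,v)],105); print("px",L,Rr,F,"outer",o.tolist(),"cy",o[:,1].mean())
print("far cx",loc([(215,F[0]),(360,F[1])],105)[:,0]-42.6)
zt=s["tool_pos"][2]-24.6
l=149+edge(g[195,149:180],120); rr=411-edge(g[195,380:412][::-1],75)
print("tile px",l,rr,"y",loc([(l,195),(rr,195)],zt)[:,1].mean(),g[195,385:412].tolist(), "far col",g[176:190,215].tolist())
E
python3 -m handwheel '[[0.0004,-0.0018,0.005,0,0,0,0.005],[0,0,0.004,0,0,0,0.005],[0,0,0,0,0,0,0.005],[0,0,0,0,0,0,0.005],[0,0,0,0,0,0,0.005]]'; python3 chk.py
```

```text
time: 13.45
tool_pos: [556.2, 43.6, 148.4]
tcp_rot: [-180.0, 0.0, 85.4]
ft_force: [0.0, 0.4, -2.1]
finger_gap: 14.5
grip_force: 59.5
[556.21  43.59 148.36] [-179.99    0.     85.44] [ 0.   0.4 -2.1]
px 164.29577464788733 402.5978260869565 [np.float64(164.4558823529412), np.float64(164.02941176470588)] outer [[36.95, -51.93], [37.0, 57.25]] cy 2.66
far cx [0.53 0.76]
tile px 158.51552795031057 401.33720930232556 y 1.0249999999999986 [155, 154, 155, 155, 154, 155, 154, 155, 155, 155, 154, 154, 155, 154, 150, 139, 104, 18, 17, 18, 18, 18, 18, 17, 16, 17, 19] far col [13, 14, 12, 13, 13, 65, 119, 122, 123, 145, 192, 230, 240, 241]
```

```bash
python3 -m handwheel '[[0,0.0016,0.003,0,0,0,0.005],[0,0,0,0,0,0,0.005],[0,0,0,0,0,0,0.005],[0,0,0,0,0,0,0.005],[0,0,0,0,0,0,0.005],[0,0,0,0,0,0,0.005],[0,0,0,0,0,0,0.005],[0,0,0,0,0,0,0.005]]'; python3 chk.py; python3 -c "
from bench import r; print(r.sense()['tool_pos'])"
```

```text
time: 14.17
tool_pos: [557.9, 43.5, 145.5]
tcp_rot: [180.0, 0.0, 85.4]
ft_force: [0.3, -0.9, -2.8]
finger_gap: 14.8
grip_force: 59.5
[557.94  43.51 145.51] [179.99   0.    85.45] [ 0.3 -0.9 -2.8]
px 158.45731707317074 401.2738095238095 [np.float64(165.44776119402985), np.float64(164.69791666666666)] outer [[37.45, -53.65], [37.49, 55.71]] cy 1.0300000000000011
far cx [0.48 0.85]
tile px 158.51552795031057 400.2597402597403 y 0.8150000000000013 [155, 154, 154, 155, 155, 155, 154, 154, 155, 155, 155, 155, 154, 154, 143, 95, 18, 18, 19, 16, 12, 11, 12, 11, 11, 11, 9] far col [13, 14, 14, 14, 11, 65, 119, 123, 124, 145, 192, 230, 240, 241]
[557.91784404  43.47628023 145.48109854]
```

```bash
python3 -m handwheel '[[0,0,0.003,0,0,0,0.005],[0,0,0.003,0,0,0,0.005],[0,0,0.003,0,0,0,0.005],[0,0,0.002,0,0,0,0.005],[0,0,0.001,0,0,0,0.005],[0,0,0,0,0,0,0.005],[0,0,0,0,0,0,0.005]]' && python3 -m handwheel '[[0,0,0.001,0,0,0,0.005],[0,0,0.001,0,0,0,0.005],[0,0,0.001,0,0,0,0.005],[0,0,0,0,0,0,0.005],[0,0,0,0,0,0,0.005]]'
```

```text
time: 14.8
tool_pos: [557.9, 43.5, 133.4]
tcp_rot: [-180.0, -0.0, 85.4]
ft_force: [-0.1, -0.2, -2.8]
finger_gap: 15.2
grip_force: 59.5
time: 15.22
tool_pos: [557.9, 43.5, 130.4]
tcp_rot: [-180.0, 0.0, 85.4]
ft_force: [0.0, -0.1, -2.8]
finger_gap: 14.6
grip_force: 59.5
```

Inside the nest with no contact force. Down a little more until it touches the floor.

```bash
python3 -m handwheel '[[0,0,0.0007,0,0,0,0.005],[0,0,0.0006,0,0,0,0.005],[0,0,0,0,0,0,0.005],[0,0,0,0,0,0,0.005]]'
```

```text
time: 15.55
tool_pos: [558.1, 43.5, 129.6]
tcp_rot: [180.0, -0.0, 85.4]
ft_force: [-3.0, -0.2, 2.7]
finger_gap: 14.8
grip_force: 60.1
```

Touched down with about 5 N. Release, back off and look.

```bash
python3 -m handwheel '[[0,0,0,0,0,0,0.03],[0,0,0,0,0,0,0.05],[0,0,0,0,0,0,0.05],[0,0,0,0,0,0,0.05],[0,0,-0.02,0,0,0,0.05],[0,0,-0.03,0,0,0,0.05],[0,0,-0.04,0,0,0,0.05],[0,0,-0.04,0,0,0,0.05]]' && python3 -m handwheel '[[0,0,-0.04,0,0,0,0.05],[-0.035,0,-0.02,0,0,0,0.05],[-0.035,0,0,0,0,0,0.02],[0,0,0,0,0,0,0],[0,0,0,0,0,0,0],[0,0,0,0,0,0,0]]'
python3 - <<'E'
from h import *
s=r.sense(); im,d=r.snapshot("wrist"); np.savez("w6",im=im,d=d,p=s["tool_pos"],q=s["tcp_rot"]); cv2.imwrite("pics/w6.png",im)
P=world("wrist",d,pose=s)[0].reshape(420,560,3); print(s["tool_pos"],s["tcp_rot"])
m=(P[...,2]>98)&(P[...,2]<112)&(im[...,2]>0); 
for u0,v0 in((190,60),(250,60),(330,60)): pass
np.save("P6",P)
E
```

```text
time: 16.22
tool_pos: [557.0, 43.5, 259.4]
tcp_rot: [-179.9, 0.0, 85.4]
ft_force: [1.7, 0.0, 0.6]
finger_gap: 50.3
grip_force: 0.0
time: 16.72
tool_pos: [552.1, -26.2, 318.5]
tcp_rot: [-179.9, -0.0, 85.4]
ft_force: [-0.5, 0.5, -0.2]
finger_gap: 1.5
grip_force: 0.0
[552.14671585 -26.15279677 318.48383238] [-1.79947729e+02 -3.34208397e-02  8.53948467e+01]
```

View pics/w6.png

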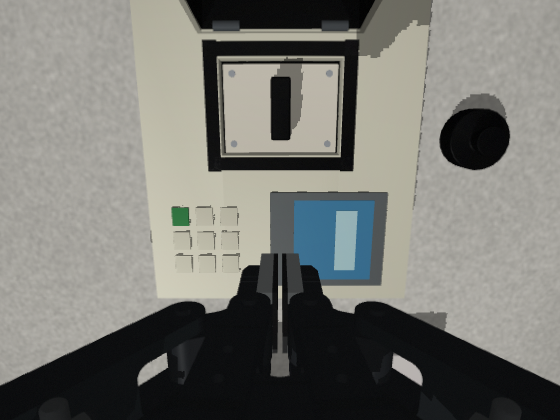

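The tile sits flat in the nest with an even gap all round (centre (281,108)), and the hood is still open. Fingers are closed. I'll go over the hood and down behind it, clear of its outer face.

```bash
python3 - <<'E'
from h import *
P=np.load("P6.npy"); 
for n,(u,v) in dict(deckL=(180,100),deckR=(390,120),t1=(245,85),t2=(315,90),t3=(245,130),t4=(315,135)).items(): print(n,np.median(P[v-5:v+6,u-5:u+6,2]).round(2))
E
python3 -m handwheel '[[0.039,0.001,0,0,0,0,0],[0.0393,0,0,0,0,0,0],[0.0393,0,0,0,0,0,0],[0.0393,0,0,0,0,0,0],[0.0393,0,0,0,0,0,0],[0.0393,0,0,0,0,0,0],[0,0,0.03,0,0,0,0],[0,0,0.03,0,0,0,0]]' && python3 -m handwheel '[[0,0,0.025,0,0,0,0],[0,0,0.02,0,0,0,0],[0,0,0,0,0,0,0],[0,0,0,0,0,0,0],[0,0,0,0,0,0,0]]'
```

```text
deckL 104.87
deckR 104.87
t1 104.96
t2 104.74
t3 104.82
t4 104.91
time: 17.43
tool_pos: [572.3, 212.9, 259.9]
tcp_rot: [179.8, -0.1, 85.8]
ft_force: [0.6, -0.5, -0.4]
finger_gap: 0.1
grip_force: 0.0
time: 17.85
tool_pos: [572.3, 209.2, 215.4]
tcp_rot: [179.9, -0.0, 85.5]
ft_force: [0.1, 0.4, 0.2]
finger_gap: 0.0
grip_force: 0.0
```

```bash
python3 -m handwheel '[[-0.012,0,0.001,0,0,0,0],[-0.012,0,0.001,0,0,0,0],[-0.008,0,-0.0059,0,0,0,0],[-0.0085,0,-0.0052,0,0,0,0],[-0.0089,0,-0.0044,0,0,0,0],[-0.0093,0,-0.0036,0,0,0,0]]' && python3 -c "
from h import *
s=r.sense(); print(s['tool_pos'],s['ft_force'])
im,d=r.snapshot('top'); P=world('top',d)[0].reshape(420,560,3); q=P[200:265,205:260].reshape(-1,3); q=q[(q[:,2]>195)&(q[:,2]<250)&(q[:,0]>490)&(q[:,0]<535)]; print(np.percentile(q,[5,50,95],axis=0).round(0))"
```

```text
time: 18.35
tool_pos: [567.5, 148.8, 232.4]
tcp_rot: [179.9, -0.0, 85.4]
ft_force: [0.9, 2.4, -0.6]
finger_gap: 0.1
grip_force: 0.9
[567.54718253 148.76206302 232.44012322] [ 0.92953231  2.35093219 -0.62111708]
[[496.  90. 204.]
 [515. 132. 228.]
 [533. 145. 236.]]
```

```bash
python3 -m handwheel '[[-0.0096,0,-0.0028,0,0,0,0],[-0.0097,0,-0.002,0,0,0,0],[-0.0099,0,-0.0011,0,0,0,0],[-0.01,0,-0.0002,0,0,0,0],[-0.0099,0,0.0006,0,0,0,0],[-0.0098,0,0.0015,0,0,0,0],[-0.0097,0,0.0024,0,0,0,0],[-0.0094,0,0.0032,0,0,0,0]]' && python3 -m handwheel '[[-0.0092,0,0.004,0,0,0,0],[-0.0087,0,0.0048,0,0,0,0],[-0.0083,0,0.0055,0,0,0,0],[-0.0078,0,0.0062,0,0,0,0]]' && python3 -m handwheel '[[-0.0072,0,0.0069,0,0,0,0],[-0.0065,0,0.0074,0,0,0,0],[-0.0059,0,0.0081,0,0,0,0],[-0.003,0,0.004,0,0,0,0],[0,0,0,0,0,0,0],[0,0,0,0,0,0,0]]'
```

```text
time: 19.07
tool_pos: [561.2, 70.9, 229.6]
tcp_rot: [180.0, 0.0, 85.4]
ft_force: [1.0, -0.2, 2.8]
finger_gap: -0.2
grip_force: 1.2
time: 19.4
tool_pos: [558.3, 37.1, 208.5]
tcp_rot: [-180.0, 0.0, 85.4]
ft_force: [0.2, -0.4, 2.6]
finger_gap: -0.2
grip_force: 1.0
time: 19.9
tool_pos: [556.1, 15.8, 181.9]
tcp_rot: [-179.9, -0.0, 85.4]
ft_force: [0.3, 0.8, 0.1]
finger_gap: 0.1
grip_force: 0.0
```

```bash
python3 -m handwheel '[[0,0,0.001,0,0,0,0],[0,0,0.001,0,0,0,0],[0,0,0.001,0,0,0,0],[0,0,0.001,0,0,0,0],[0,0,0,0,0,0,0],[0,0,0,0,0,0,0]]'
```

```text
time: 20.4
tool_pos: [556.9, 15.8, 179.1]
tcp_rot: [180.0, -0.0, 85.5]
ft_force: [-0.2, 0.8, 1.9]
finger_gap: -0.1
grip_force: 1.0
```

```bash
python3 -m handwheel '[[0,0,0.001,0,0,0,0],[0,0,0.001,0,0,0,0],[0,0,0,0,0,0,0],[0,0,0,0,0,0,0],[0,0,0,0,0,0,0]]'
```

```text
time: 20.82
tool_pos: [557.1, 15.8, 178.9]
tcp_rot: [179.9, -0.0, 85.5]
ft_force: [-7.7, 0.5, 15.4]
finger_gap: -0.2
grip_force: 7.4
```

Firm stop at tip height 160 mm, so the hood is shut. Back off and check.

```bash
python3 -m handwheel '[[0,0,-0.01,0,0,0,0],[0,0,-0.03,0,0,0,0],[0,0,-0.04,0,0,0,0],[0,0,-0.04,0,0,0,0],[-0.03,0,-0.02,0,0,0,0],[-0.04,0,0,0,0,0,0],[0,0,0,0,0,0,0],[0,0,0,0,0,0,0]]'
python3 - <<'E'
from h import *
s=r.sense(); im,d=r.snapshot("wrist"); P=world("wrist",d,pose=s)[0].reshape(420,560,3); print(s["tool_pos"],s["ft_force"])
q=P[(P[...,2]>152)&(P[...,2]<175)]; print(len(q),np.percentile(q,[2,50,98],axis=0).round(1))
A=np.c_[q[:,:2],np.ones(len(q))]; print("plane slopes (rad)",np.linalg.lstsq(A,q[:,2],rcond=None)[0])
it,dt=r.snapshot("top"); h=cv2.cvtColor(it,cv2.COLOR_BGR2HSV); m=win(375,245,425,298)&(h[...,1]<60)&(h[...,2]>60); print("wipe at",ray("top",[blob(m).mean(0)],30))
cv2.imwrite("pics/end.png",np.hstack([im,cv2.resize(it[160:310,110:430],(240,420))])[:, :800])
E
```

```text
time: 21.48
tool_pos: [551.1, -55.9, 317.1]
tcp_rot: [180.0, 0.0, 85.3]
ft_force: [-0.6, 0.1, -0.4]
finger_gap: -0.1
grip_force: 0.0
[551.05461149 -55.86199008 317.14690598] [-0.55432575  0.05489096 -0.40202433]
28522 [[491.8 -14.2 158.3]
 [558.4  37.8 159.8]
 [625.1  84.4 161.3]]
plane slopes (rad) [2.13771853e-04 3.59866701e-05 1.59710211e+02]
wipe at [[ 446.25674058 -371.02225424   30.        ]]
```

View pics/end.png

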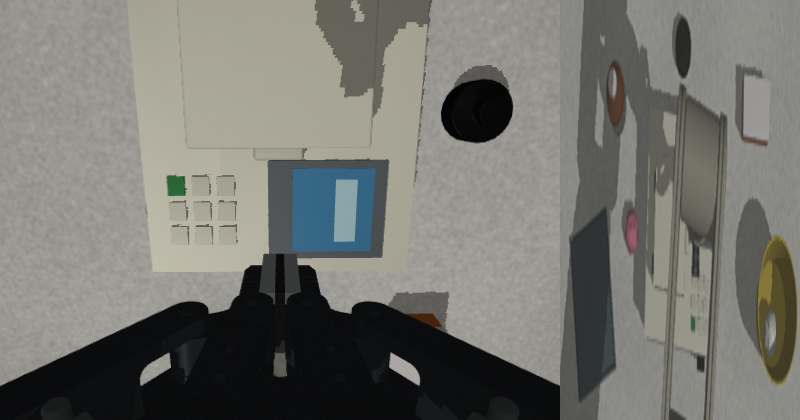

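The hood lies shut: its top is level at 160 mm with zero slope, and the tab is at (279,154). The wipe is in the bin about 26 mm from its axis, and the bystanders are where they were. Handing in.

```bash
python3 -c "
from bench import r; print(r.hand_in())"
```

```text
the job is handed in; nothing more can be done
None
```

The job is handed in at about 21.5 s: the wipe is in the bin, the tile lies flush in the nest, the hood is shut, and the cup, bottle and box were not touched; the hand-in itself returned no verdict.

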